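# Seat a connecting rod in its reaming fixture and tip the toggle clamp shut

## Task

The connecting rod lies in the bench fixture a little short of home. With the fingertips, push it along the plate until its small end is fully home between the two locating pins, then tip the red toggle clamp handle over and down to its stop so that the clamp locks on the rod. Nothing is to be lifted; leave the piston, the caliper and the oil can where they are, and finish clear of everything.

Things in the scene. Friction and masses are not known exactly. Their poses are not given: they have to be found in the camera images.
- fixture: fixed bench fixture: blue-sided steel plate with a bright top, 180 mm along its x, 250 mm along its y, top 16 mm above its origin (centre of the underside); z up; x points away from the robot at zero yaw. The rod lies along y, big end to +y, and is pushed home toward -y. The open clamp stands beyond the rod at y = -30 mm, its arm 120 mm and its handle up to 168 mm above the plate.
- con_rod: loose grey steel connecting rod, 0.38 kg, flat on the plate, 82 x 172 x 20 mm. Origin: centre of its underside; y along the rod. The 28 mm wide small end ends at y = -86 mm. The big end's round end face, to be pushed, reaches y = +79 mm, 20 mm high; a bolt on each side of it (x = +-36 mm) reaches y = +86 mm. Starts 15 to 35 mm short of home, between the guide pins.
- clamp_handle (a joint): turn of the clamp's handle, rad: 0 wide open (86 degrees above horizontal, leaning slightly to the fixture's +x), 1.30 at its stop (12 degrees above horizontal, pointing to +x). Starts at 0 to 0.1. Friction of 0.35 N m holds it where it is left; near the end a spring under the pad adds a few N at the grip; dead centre is at 1.26, beyond it the clamp is locked.
- handle_grip (a point): point on the handle's centre line, 85 mm from its hinge, in the middle of the round red grip, which is 18 mm thick and runs from 46 to 125 mm from the hinge; moves with the handle
- handle_hinge (a point): the handle's hinge, axis along the fixture's y: fixture x = +64, y = -30, z = +58 mm. The handle swings in the plane fixture y = -30 mm from upright over and down to the fixture's +x, away from the rod, while the clamp's arm swings the other way, down on to the rod
- clamp_pad: black rubber pad, 17 mm across, on a spring plunger under the end of the clamp's arm; origin at the centre of its pressing face. It swings down on to the middle of the rod's shank as the handle is tipped, and presses it with about 9 N when locked
- piston: bystander: aluminium piston standing crown up, 66 mm across, 57 mm high, origin under its centre
- caliper: bystander: steel vernier caliper lying flat, 68 x 215 x 8 mm, origin under its centre, y along its beam
- oil_can: bystander: green pump oil can with a thin spout, body 84 mm across, 197 mm high, origin under its centre
- rod_home (a point): where the rod's origin lies when fully home (fixture x = -40, y = -10, z = +16 mm, on the plate), axes parallel to the fixture's. Steel pins 26 mm tall stand on the plate: two locating pins, 12 mm thick, 13 mm either side of the rod's line and 87 mm to -y of this point, stop and centre the small end; two guide pins, 20 mm either side and 5 mm to +y, flank the shank with 2 mm play.

How it is judged:
By the outcome, as a careful person would: the job done as asked, in the order asked, and still so for the second after the job is handed in, with the robot touching nothing.
It also fails if it takes over 48 s, if anything falls off the work surface, if the arm or the gripper's body presses on something with over 40 N, if the wrist force passes 120 N, or if a joint passes its speed limit or range.

## Robot

A 6-joint arm with a two-finger parallel gripper is mounted at the origin on a cart in front of the work surface, level with it; the furniture and walls round the work are solid. World frame = base frame: x ahead of the robot, y to its left, z up, the work surface at z = 0. Lengths are in m, angles in rad, forces in N, time in s.
With the tool pointing down it reaches from about 0.425 to 0.925 m from the base axis. Payload 12.5 kg.
Tool frame: the origin (TCP) lies between the finger pads; the fingertips stand 19 mm ahead of it and the grasp point (between the pads) is the TCP; z points along the fingers, y is the line along which they close (so a half turn about z gives the same grasp; the last joint's range is limited). The gripper opens to 85 mm and grips with 20 to 120 N. Pads are 22 mm wide; open, the fingers measure 114 mm over their backs; the gripper's body (76 mm by 85 mm) begins 54 mm behind the grasp point. The pads swing forward as they close: fully open they stand 13 mm farther back than shut.
Start: joints at [1.224, 0.491, 1.559, -0, 1.092, -0.106], TCP at [0.149, 0.607, 0.25] pointing down, gripper open.
Joint ranges: [-3.1, 3.1], [-0.84, 2.19], [0.05, 2.79], [-1.13, 4.28], [0.06, 2.93], [-2.69, 2.69]. Speed limits (rad/s): [2.22, 2.22, 2.79, 3.14, 3.14, 3.14].

## Interface

Orientations are given as a rotation vector (axis times angle).
In Python, from station import env gives the robot as it stands.
- The arm moves only by the tool step_arm, never from a script. Its argument "deltas" is a list that holds one entry, the list of rows, each a list of 7 numbers: the finger opening in mm, from 0 to 85.4, then the shift along the tool's x, y, z in mm, then the turn, a rotation vector about the tool's x, y, z in degrees. A call has 1 to 20 rows; each row is the pose to reach, as a shift and turn from the pose commanded when the call began, along the tool's axes at that moment; what a row does not reach only later rows make up. A row lasts 1/8 s, in which the tool goes at most 62.5 mm and 10.7 degrees, less where a joint would pass 70% of its speed; a pose out of reach is approached as far as the arm can. A call with a gripper value outside its range is refused whole. The fingers move at their own pace and stop on an object; "newtons" is the grip in N (left out, the last holds). Time passes only in rows, so rows that repeat a pose let the fingers close. It gives the time, the measured TCP pose, the force and the opening at its end, in the units of the state.
- env.get_state(): the state, without advancing time (a new reading comes with each control period).
- env.snapshot(name): name is "side" or "top" or "wrist"; returns a dict with "img" (420x560x3 uint8, red, green, blue), "z_map" (420x560 float32, m along the optical axis (not along the pixel's ray), 0 where there is no reading), "mtx" (3x3 intrinsics, pixels), "world_from_camera" (4x4, takes a point from camera to world coordinates); the wrist camera has in their place "T_tool_cam" (4x4, takes a point from camera to tool coordinates, whose origin is the TCP and whose axes are the flange's). Camera axes: x right, y down, z forward; pixel columns grow to the right and rows downward; lengths in m; the calibration is good to about 2 mm. A picture is of the moment at which its call begins: read the wrist's pose just before it.
- env.hand_in(): hands the job in, once; it reports no verdict.
Trained networks look in a picture, given as the dict that the camera call returned (one of the last four; its "shot" number tells which), for a name from the list of things; names that differ only in an ending like _2 or _b are one class to them, and where a whole thing is asked for, a point or a joint stands for the part that bears it (a point fixed in the world has none). Each returns a list of dicts, best first, with "confidence" (0 to 1); they miss things now and then, are a little off and sometimes report something else, mostly with a low value. They report only what shows in the picture. A call takes as long as a camera call.
- env.masks_of(picture, label): "mask" (420x560 bool, what is visible of it).
- env.mark_of(picture, label): "location" ([x, y, z] in m, in world coordinates, good to about 4 mm: a listed point, or the origin of a listed thing).
The state is a dict: "t": time; "joint_positions": joint angles; "dq": joint speeds; "tau": joint torques, N m; "eef_pos": TCP position; "tcp_rot": TCP orientation; "force": force on the tool from outside, world axes, zero at the start; "wrist_torque": the same for the moment, N m; "gripper_width": finger opening in m.
Only numpy, scipy, OpenCV 4.12 (cv2) and the standard library are available. Lean on these libraries where they do the work, as an engineer would, in place of code of your own. Each camera call takes 0.05 s, during which the arm holds its last target. There are 200 camera calls.

## Working session

There is one attempt and no reset: what is moved stays moved. The work goes in short steps, Python scripts to look and compute and a tool call to move; the robot and the scene stay as the last step left them, time stands still between calls to the robot, and variables do not carry over. Pictures are saved under pics/ and viewed, on a budget of 10 in all, crops included, one or two more only if the job needs it, and the job is handed in when it is done.

Besides the shell and the picture viewer there is one more tool, called after "Call:" as name(argument=value, ...) on one line, values as JSON. step_arm: Moves the arm, as the interface text tells. Its arguments: {"type":"object","properties":{"deltas":{"type":"array"},"newtons":{"type":"number"}},"required":["deltas"]}

```bash
mkdir -p pics; ls
cat > h.py <<'E'
import numpy as np, cv2
from station import env
from scipy.spatial.transform import Rotation as R
def world(p):
    K=p["mtx"];z=p["z_map"];v,u=np.mgrid[:z.shape[0],:z.shape[1]]
    c=np.stack([(u-K[0,2])/K[0,0]*z,(v-K[1,2])/K[1,1]*z,z],-1)
    T=p["world_from_camera"];w=c@T[:3,:3].T+T[:3,3];w[z<=0]=np.nan
    return w
def save(p,n): cv2.imwrite("pics/"+n,p["img"][:,:,::-1])
E
python3 - <<'E'
from h import *
print(env.get_state())
for n in("top","side"):
    p=env.snapshot(n);save(p,n+"1.png")
    for l in("fixture","con_rod","handle_grip","handle_hinge","clamp_pad","rod_home","piston","caliper","oil_can"):
        try: print(n,l,[(np.round(d["location"],4),round(d["confidence"],2)) for d in env.mark_of(p,l)[:2]])
        except Exception as e: print(n,l,e)
E
```

```text
pics
{'t': 0.0, 'joint_positions': array([ 1.22441622e+00,  4.91578994e-01,  1.55947807e+00,  1.98345137e-05,
        1.09169623e+00, -1.05579044e-01]), 'dq': array([ 0.00121578, -0.00026818,  0.001329  , -0.00032035,  0.00093528,
        0.00050721]), 'tau': array([ 2.13476793e-03, -6.18449092e+01, -2.61599618e+01, -2.08932511e-05,
        3.98317861e-03,  6.15722547e-05]), 'eef_pos': array([0.14893805, 0.6067729 , 0.2497058 ]), 'tcp_rot': array([-3.77317143e-01, -3.11857201e+00,  1.77043179e-03]), 'force': array([-0.67911905,  0.63762676,  0.00472345]), 'wrist_torque': array([-0.00617757,  0.010874  , -0.02254173]), 'gripper_width': 0.08534988985295319}
top fixture [(array([ 0.5038, -0.1952, -0.006 ]), 0.87)]
top con_rod [(array([ 0.4641, -0.186 ,  0.0119]), 0.84)]
top handle_grip [(array([ 0.5723, -0.2359,  0.1447]), 0.65)]
top handle_hinge [(array([ 0.5658, -0.2345,  0.0562]), 0.57), (array([ 0.4656, -0.1984,  0.0146]), 0.43)]
top clamp_pad [(array([ 0.4663, -0.2166,  0.0985]), 0.37)]
top rod_home [(array([ 0.4634, -0.2031,  0.0211]), 0.62)]
top piston [(array([0.5409, 0.1285, 0.0023]), 0.88)]
top caliper [(array([ 0.4617,  0.2281, -0.0005]), 0.75), (array([ 0.5684, -0.2367,  0.1453]), 0.75)]
top oil_can [(array([ 0.6965, -0.3661,  0.0011]), 0.92)]
side fixture [(array([ 0.506 , -0.2014, -0.0009]), 0.92)]
side con_rod [(array([ 0.4629, -0.1865,  0.0167]), 0.55)]
side handle_grip [(array([ 0.5676, -0.2345,  0.1448]), 0.97), (array([ 0.696 , -0.3665, -0.0025]), 0.15)]
side handle_hinge [(array([ 0.5624, -0.2325,  0.0552]), 0.87)]
side clamp_pad [(array([ 0.4684, -0.2242,  0.1027]), 0.5)]
side rod_home [(array([ 0.4654, -0.1978,  0.0176]), 0.96)]
side piston [(array([ 5.424e-01,  1.299e-01, -2.000e-04]), 0.69)]
side caliper [(array([ 0.4627,  0.2237, -0.0023]), 0.59)]
side oil_can [(array([ 0.6962, -0.3674, -0.0021]), 0.92)]
```

View pics/top1.png

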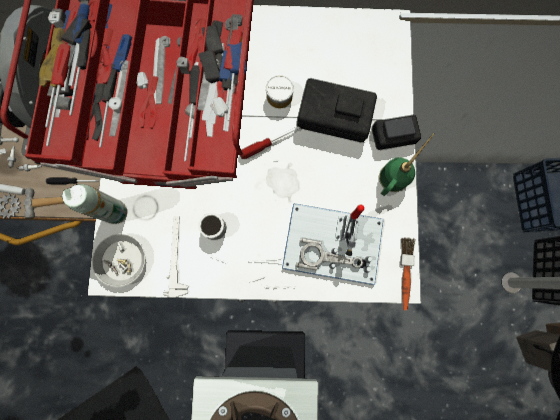

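View pics/side1.png

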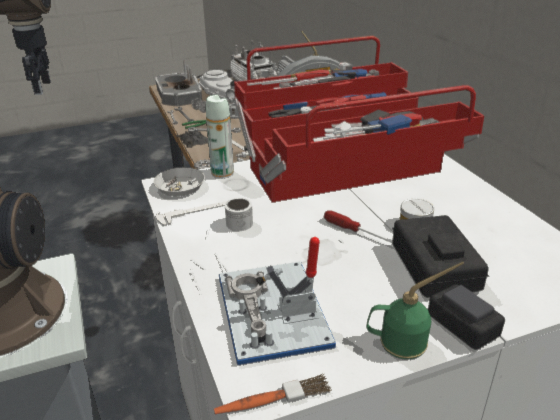

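Run:
```python
from h import *
def rect(m,w,lo,hi):
    q=w[m];q=q[(q[:,2]>lo)&(q[:,2]<hi)]
    print(len(q),np.round(np.median(q,0),4)); return cv2.minAreaRect((q[:,:2]*1000).astype(np.float32)),q
for n in("top","side"):
    p=env.snapshot(n);w=world(p)
    for l,lo,hi in(("fixture",.011,.021),("con_rod",.03,.042)):
        r=env.masks_of(p,l)
        if r:
            a,q=rect(r[0]["mask"],w,lo,hi);print(n,l,r[0]["confidence"],a,q.min(0),q.max(0))
            # PCA line
            if l=="con_rod":
                c=q[:,:2]-q[:,:2].mean(0);print("pca",q.mean(0),np.degrees(np.arctan2(*np.linalg.svd(c,full_matrices=False)[2][0])))
```

```text
4784 [ 0.5092 -0.1909  0.0165]
top fixture 0.78 ((503.8317565917969, -196.26080322265625), (249.88365173339844, 179.843017578125), 81.64448547363281) [ 0.39778412 -0.33030084  0.01114949] [ 0.60783712 -0.06070749  0.02099053]
540 [ 0.4638 -0.1496  0.034 ]
top con_rod 0.76 ((465.28173828125, -185.86598205566406), (171.28782653808594, 77.78096008300781), 81.60836791992188) [ 0.43245469 -0.2704357   0.03001696] [ 0.51556078 -0.09686465  0.04156148]
pca [ 0.46824877 -0.16184069  0.03422881] -171.89113150186074
5317 [ 0.4956 -0.2539  0.0168]
side fixture 0.71 ((502.5045166015625, -199.02194213867188), (254.90756225585938, 180.54640197753906), 81.40483093261719) [ 0.39613618 -0.33553283  0.01101143] [ 0.60914971 -0.06117717  0.02097309]
747 [ 0.4592 -0.1614  0.0337]
side con_rod 0.86 ((464.1068115234375, -187.52993774414062), (173.43667602539062, 76.90072631835938), 81.89495086669922) [ 0.4304527  -0.27303167  0.03001384] [ 0.51367464 -0.10160078  0.03992975]
pca [ 0.46291791 -0.17026623  0.03395738] -173.57582744391726
```

The fixture and rod agree between both views: centre about (0.5035, -0.1975), yaw about -8.45°, and the rod is about 15 mm short of home. The top view shows the big end at about px (310,255), the handle upright at (355,212) and the oil can at (397,175). The side view shows the same layout with the handle standing up at (313,258). Next I'll hover beyond the big end with the fingers shut.

Call:
step_arm(deltas=[[[0,-45,-30,0,0,0,0],[0,-90,-60,0,0,0,0],[0,-135,-90,0,0,0,-1],[0,-180,-120,0,0,0,-2],[0,-225,-150,0,0,0,-3],[0,-270,-180,0,0,0,-4],[0,-310,-207,0,0,0,-5],[0,-346,-235,0,0,0,-5.35],[0,-366,-280,0,0,0,-5.35],[0,-386,-330,0,0,0,-5.35],[0,-406,-380,0,0,0,-5.35],[0,-424,-430,0,0,0,-5.35],[0,-442,-480,0,0,0,-5.35],[0,-460,-525,20,0,0,-5.35],[0,-474,-560,40,0,0,-5.35],[0,-485.6,-591.2,70,0,0,-5.35],[0,-485.6,-591.2,100,0,0,-5.35],[0,-485.6,-591.2,100,0,0,-5.35],[0,-485.6,-591.2,100,0,0,-5.35]]], newtons=60)

```text
t: 3.68
eef_pos: [0.48, -0.0828, 0.1512]
tcp_rot: [0.231, 3.132, -0.0]
force: [0.9, -0.6, 0.3]
gripper_width: 0.0002
```

```bash
cat > st.py <<'E'
from h import *
C=np.array([503.5,-197.5]);a=np.radians(-8.45);X=np.array([np.cos(a),np.sin(a)]);Y=np.array([-np.sin(a),np.cos(a)])
def fix(w): 
    d=np.asarray(w)[...,:2]*1000-C; return np.stack([d@X,d@Y,np.asarray(w)[...,2]*1000],-1)
def stat():
    s=env.get_state();r=R.from_rotvec(s["tcp_rot"]).as_matrix()
    print("t",round(s["t"],2),"tcp",np.round(s["eef_pos"]*1000,1),"fix",np.round(fix(s["eef_pos"]),1),"F",np.round(s["force"],1),"grip",s["gripper_width"]);print(np.round(r,4));return s
E
python3 - <<'E'
from st import *
s=stat(); t=fix(s["eef_pos"])
for n in("side","top"):
    p=env.snapshot(n);save(p,n+"2.png");f=fix(world(p))
    m=(abs(f[...,0]-t[0])<60)&(abs(f[...,1]-t[1])<60)&(f[...,2]>60)&(f[...,2]<300)
    q=f[m]
    for z in range(90,250,10):
        b=q[(q[:,2]>=z)&(q[:,2]<z+10)]
        if len(b)>2: print(n,z,len(b),np.round(b.min(0)-t,1),np.round(b.max(0)-t,1))
    r=env.masks_of(p,"oil_can")
    if r:
        q=f[r[0]["mask"]]
        for lo in range(0,200,40):
            b=q[(q[:,2]>=lo)&(q[:,2]<lo+40)]
            if len(b): print("can",lo,np.round(np.percentile(b,[1,99],axis=0),0).tolist())
E
```

```text
t 3.67 tcp [480.  -82.8 151.2] fix [-40.1 110.  151.2] F [ 0.9 -0.6  0.3] grip 0.00018904931212384397
[[-9.892e-01  1.464e-01  8.000e-04]
 [ 1.464e-01  9.892e-01 -2.000e-04]
 [-9.000e-04 -0.000e+00 -1.000e+00]]
side 130 22 [-11.8  -9.9 -18.8] [  9.7   9.5 -11.7]
side 140 48 [-12.2 -15.3 -10.9] [10.2  4.1 -1.3]
side 150 46 [-11.8 -18.1  -0.8] [9.1 1.5 8.7]
side 160 41 [-11.9 -17.7   9.2] [ 9.1 -1.8 18.5]
side 170 10 [-13.8 -31.4  18.9] [ 7.9  8.7 28.7]
side 180 50 [-14.4 -39.4  28.9] [11.5  7.4 38.6]
side 190 33 [-17.7 -47.3  39.8] [10.5 -5.9 48.7]
side 200 75 [-18.  -54.7  48.9] [16.  16.2 58.8]
side 210 73 [-18.3 -59.8  58.8] [15.9 12.7 68.7]
side 220 107 [-20.5 -59.8  69.3] [18.6 16.7 78.7]
side 230 147 [-20.5 -56.   78.8] [18.5 12.3 88.8]
side 240 92 [-20.3 -44.8  89. ] [17.6  2.  98.7]
can 0 [[151.0, -182.0, 1.0], [261.0, -50.0, 39.0]]
can 40 [[152.0, -181.0, 40.0], [246.0, -109.0, 80.0]]
can 80 [[176.0, -171.0, 80.0], [241.0, -117.0, 117.0]]
can 120 [[209.0, -157.0, 121.0], [241.0, -140.0, 159.0]]
can 160 [[239.0, -173.0, 160.0], [274.0, -153.0, 194.0]]
can 0 [[152.0, -162.0, 2.0], [227.0, -97.0, 40.0]]
can 40 [[153.0, -174.0, 42.0], [250.0, -98.0, 80.0]]
can 80 [[176.0, -169.0, 80.0], [243.0, -107.0, 117.0]]
can 120 [[211.0, -154.0, 121.0], [241.0, -136.0, 159.0]]
can 160 [[242.0, -168.0, 161.0], [271.0, -151.0, 189.0]]
```

Call:
step_arm(deltas=[[[0,0,2,30,0,0,0],[0,0,2,60,0,0,0],[0,0,2,85,0,0,0],[0,0,2,100,0,0,0],[0,0,2,110,0,0,0],[0,0,2,110,0,0,0],[0,0,-2,110,0,0,0],[0,0,-5,110,0,0,0],[0,0,-8,110,0,0,0],[0,0,-10,110,0,0,0],[0,0,-12,110,0,0,0],[0,0,-14,110,0,0,0],[0,0,-16,110,0,0,0],[0,0,-18,110,0,0,0],[0,0,-18,110,0,0,0]]])

```text
t: 5.75
eef_pos: [0.477, -0.1009, 0.0403]
tcp_rot: [0.231, 3.133, 0.0]
force: [0.4, 2.3, 0.2]
gripper_width: -0.0003
```

Run:
```python
from st import *
stat()
for n in ("top","side"):
    p=env.snapshot(n);print(n,[(np.round(fix(d["location"]),1),d["confidence"]) for d in env.mark_of(p,"con_rod")[:1]])
    if n=="side": cv2.imwrite("pics/side3.png",cv2.resize(p["img"][230:380,190:370,::-1],None,fx=4,fy=4))
```

```text
t 5.75 tcp [ 477.  -100.9   40.3] fix [-40.4  91.7  40.3] F [0.4 2.3 0.2] grip -0.0003114140951745133
[[-9.891e-01  1.470e-01  1.000e-04]
 [ 1.470e-01  9.891e-01  0.000e+00]
 [-1.000e-04  0.000e+00 -1.000e+00]]
top [(array([-44.1,   1.3,  12.7]), 0.54)]
side [(array([-43.9,   0.2,  15.4]), 0.62)]
```

View pics/side3.png

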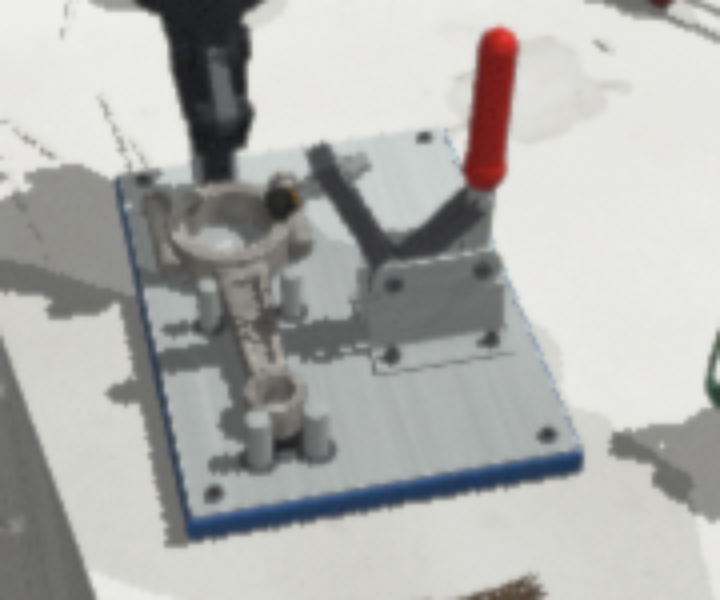

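The fingers touch the big end at crop px (215,180), and the small end at (275,395) is still short of the pins at (260,440) and (318,432). I'll keep pushing slowly.

Call:
step_arm(deltas=[[[0,0,-1,0,0,0,0],[0,0,-2,0,0,0,0],[0,0,-3,0,0,0,0],[0,0,-4,0,0,0,0],[0,0,-5,0,0,0,0],[0,0,-6,0,0,0,0],[0,0,-7,0,0,0,0],[0,0,-7,0,0,0,0]]])

```text
t: 6.95
eef_pos: [0.476, -0.1078, 0.0403]
tcp_rot: [0.231, 3.133, 0.0]
force: [0.3, 2.6, 0.4]
gripper_width: -0.0002
```

Call:
step_arm(deltas=[[[0,0,-1,0,0,0,0],[0,0,-2,0,0,0,0],[0,0,-2,0,0,0,0]]])

```text
t: 7.32
eef_pos: [0.4757, -0.1091, 0.0403]
tcp_rot: [-0.231, -3.133, -0.001]
force: [2.0, 10.5, 2.1]
gripper_width: 0.0003
```

Call:
step_arm(deltas=[[[0,0,-1,0,0,0,0],[0,0,-1,0,0,0,0],[0,0,-1,0,0,0,0]]])

```text
t: 7.7
eef_pos: [0.4755, -0.1095, 0.0403]
tcp_rot: [-0.231, -3.133, -0.002]
force: [4.2, 17.6, 2.4]
gripper_width: 0.0003
```

Run:
```python
from st import *
stat()
for n in ("top","side"):
    p=env.snapshot(n);print(n,[(np.round(fix(d["location"]),1),d["confidence"]) for d in env.mark_of(p,"con_rod")[:1]],[(np.round(fix(d["location"]),1)) for d in env.mark_of(p,"rod_home")[:1]])
    if n=="side": cv2.imwrite("pics/side4.png",cv2.resize(p["img"][230:380,190:370,::-1],None,fx=4,fy=4))
```

```text
t 7.7 tcp [ 475.5 -109.5   40.3] fix [-40.6  82.9  40.3] F [ 4.2 17.6  2.4] grip 0.00025935024201475604
[[-9.892e-01  1.466e-01 -4.000e-04]
 [ 1.466e-01  9.892e-01  1.100e-03]
 [ 5.000e-04  1.000e-03 -1.000e+00]]
top [(array([-41.7,  -8.1,  12.5]), 0.58)] [array([-38.9, -10.4,  17.6])]
side [(array([-44.7,  -8.2,  17.7]), 0.72)] [array([-39.7,  -5.5,  17.1])]
```

View pics/side4.png

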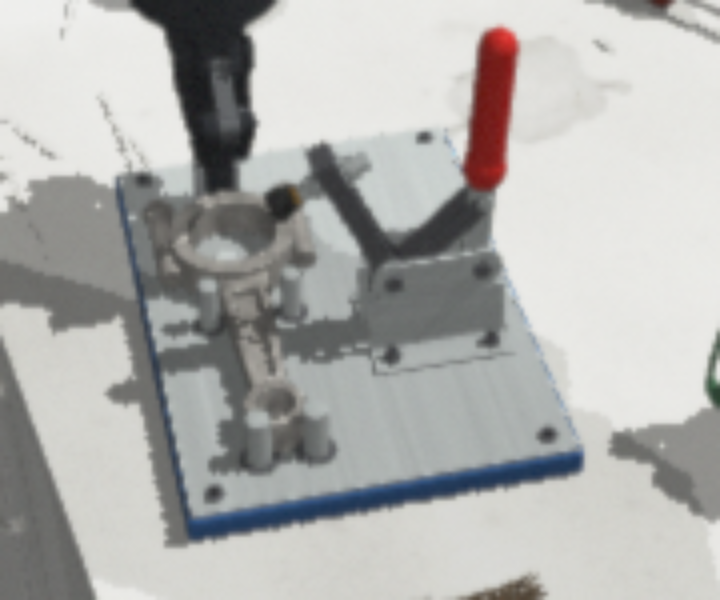

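The rod is home: force rose to 18 N against the pins and the small end nests between them at crop px (280,405). Now I'll retreat, rise and go to the −x side of the handle.

Call:
step_arm(deltas=[[[0,0,8,0,0,0,0],[0,0,20,0,0,0,0],[0,0,20,-40,0,0,0],[0,0,20,-90,0,0,0],[0,0,20,-140,0,0,0],[0,0,20,-190,0,0,0],[0,0,20,-210,0,0,0],[0,-25,-20,-210,0,0,0],[0,-50,-60,-210,0,0,0],[0,-75,-100,-210,0,0,0],[0,-80,-112,-210,0,0,0],[0,-80,-112,-210,0,0,0],[0,-80,-112,-180,0,0,0],[0,-80,-112,-150,0,0,0],[0,-80,-112,-125,0,0,0],[0,-80,-112,-117,0,0,0],[0,-80,-112,-117,0,0,0]]])

```text
t: 10.12
eef_pos: [0.5382, -0.2324, 0.1576]
tcp_rot: [-0.23, -3.133, -0.0]
force: [0.2, -0.3, 0.7]
gripper_width: 0.0003
```

Run:
```python
from st import *
stat()
p=env.snapshot("side");f=fix(world(p))
for l in("handle_grip","handle_hinge","con_rod"): print(l,[(np.round(fix(d["location"]),1)) for d in env.mark_of(p,l)[:1]])
q=f[env.masks_of(p,"handle_grip")[0]["mask"]]; q=q[q[:,2]>100]
for z in range(100,190,15):
    b=q[(q[:,2]>=z)&(q[:,2]<z+15)]; print(z,len(b),np.round(np.percentile(b,[5,95],axis=0),0).tolist() if len(b) else "")
cv2.imwrite("pics/side5.png",cv2.resize(p["img"][200:370,190:370,::-1],None,fx=3.5,fy=3.5))
```

```text
t 10.12 tcp [ 538.2 -232.4  157.6] fix [ 39.4 -29.5 157.6] F [ 0.2 -0.3  0.7] grip 0.00025197222769188086
[[-9.893e-01  1.462e-01 -2.000e-04]
 [ 1.462e-01  9.893e-01  2.000e-04]
 [ 2.000e-04  2.000e-04 -1.000e+00]]
handle_grip [array([ 66.9, -29.6, 145.5])]
handle_hinge [array([ 61.2, -24. ,  56.7])]
con_rod [array([-43.8,  -9.1,  16.9])]
100 58 [[58.0, -40.0, 103.0], [74.0, -31.0, 114.0]]
115 65 [[60.0, -39.0, 116.0], [74.0, -31.0, 129.0]]
130 68 [[61.0, -40.0, 131.0], [76.0, -32.0, 144.0]]
145 66 [[62.0, -40.0, 146.0], [77.0, -30.0, 159.0]]
160 74 [[64.0, -40.0, 161.0], [79.0, -31.0, 174.0]]
175 50 [[66.0, -39.0, 177.0], [78.0, -29.0, 183.0]]
```

View pics/side5.png

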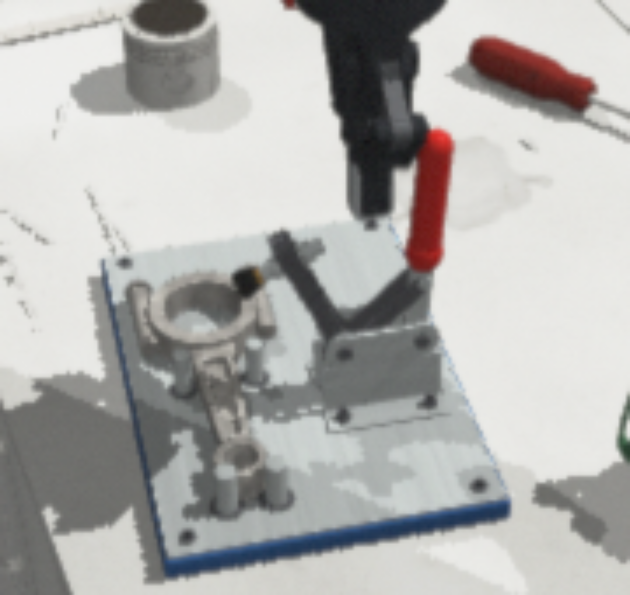

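The fingers stand left of the red grip (crop px (370,190) against (430,200)), above the open V of the clamp, and the handle is about 0.05 rad from wide open. I'll trace the arc.

Call:
step_arm(deltas=[[[0,-5,0,0,0,0,0],[0,-10,0,0.5,0,0,0],[0,-17,0,1,0,0,0],[0,-24,0,1.4,0,0,0],[0,-31,0,3,0,0,0],[0,-37.6,0,4.7,0,0,0],[0,-44,0,7.5,0,0,0],[0,-50.5,0,10.3,0,0,0],[0,-56.5,0,14,0,0,0],[0,-62,0,18,0,0,0],[0,-67.5,0,22.5,0,0,0],[0,-72.3,0,27.7,0,0,0],[0,-76.7,0,33,0,0,0],[0,-80.7,0,39,0,0,0],[0,-83,0,43,0,0,0],[0,-85.3,0,47.7,0,0,0],[0,-85.3,0,47.7,0,0,0]]])

```text
t: 12.5
eef_pos: [0.6226, -0.2457, 0.109]
tcp_rot: [-0.231, -3.133, -0.0]
force: [0.1, 0.1, 0.4]
gripper_width: -0.0
```

```bash
cat > look.py <<'E'
from st import *
import sys
stat()
p=env.snapshot("side");f=fix(world(p))
for l in("handle_grip","clamp_pad","con_rod"): print(l,[(np.round(fix(d["location"]),1)) for d in env.mark_of(p,l)[:1]])
r=env.masks_of(p,"handle_grip")
if r:
    q=f[r[0]["mask"]];q=q[(abs(q[:,1]+35)<12)&(q[:,0]>60)&(q[:,0]<200)&(q[:,2]>60)&(q[:,2]<200)]
    v=np.linalg.svd(q[:,[0,2]]-q[:,[0,2]].mean(0),full_matrices=False)[2][0];m=q.mean(0)
    print("grip pts",len(q),np.round(m,1),"dir deg",np.degrees(np.arctan2(v[1],v[0])),"hinge->mean deg",np.degrees(np.arctan2(m[2]-58,m[0]-64)))
cv2.imwrite("pics/"+sys.argv[1],cv2.resize(p["img"][200:370,190:370,::-1],None,fx=3.5,fy=3.5))
E
python3 look.py side6.png
```

```text
t 12.5 tcp [ 622.6 -245.7  109. ] fix [124.9 -30.1 109. ] F [0.1 0.1 0.4] grip -1.947096435318785e-05
[[-9.892e-01  1.468e-01 -5.000e-04]
 [ 1.468e-01  9.892e-01  3.000e-04]
 [ 6.000e-04  3.000e-04 -1.000e+00]]
handle_grip [array([142.4, -29.3,  86.3])]
clamp_pad [array([141.8, -30.7,  86.2])]
con_rod [array([-46.6,  -4.4,  16.6])]
grip pts 519 [123.5 -34.3  83.4] dir deg -161.4700388449196 hinge->mean deg 23.141743077646556
```

View pics/side6.png

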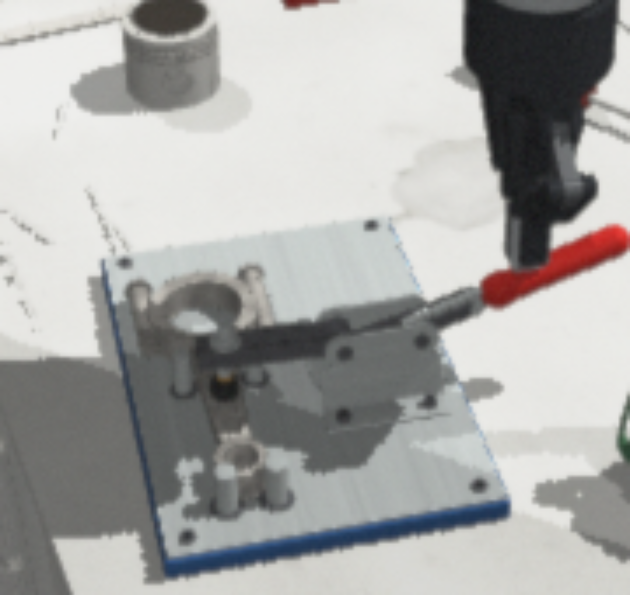

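The handle is about 20° above horizontal and the fingers rest on the grip (px (530,260)); the pad is over the shank at (225,385). I'll press on to the stop.

Call:
step_arm(deltas=[[[0,-2,0,2,0,0,0],[0,-3,0,4,0,0,0],[0,-4,0,6,0,0,0],[0,-4,0,7,0,0,0],[0,-4,0,8,0,0,0],[0,-4,0,8,0,0,0]]])

```text
t: 13.5
eef_pos: [0.6268, -0.2463, 0.1017]
tcp_rot: [0.231, 3.132, -0.0]
force: [0.1, -1.2, 1.3]
gripper_width: 0.0
```

Call:
step_arm(deltas=[[[0,0,0,1,0,0,0],[0,0,0,2,0,0,0],[0,0,0,2,0,0,0]]])

```text
t: 13.88
eef_pos: [0.627, -0.2464, 0.1009]
tcp_rot: [0.231, 3.131, -0.001]
force: [-1.9, 1.8, 11.7]
gripper_width: -0.0001
```

Call:
step_arm(deltas=[[[0,0,0,1,0,0,0],[0,0,0,2,0,0,0],[0,0,0,2,0,0,0]]])

```text
t: 14.25
eef_pos: [0.6271, -0.2464, 0.1005]
tcp_rot: [0.231, 3.13, -0.002]
force: [-5.9, 3.4, 24.1]
gripper_width: -0.0002
```

```bash
python3 look.py side7.png
```

```text
t 14.25 tcp [ 627.1 -246.4  100.5] fix [129.5 -30.2 100.5] F [-5.9  3.4 24.1] grip -0.00019267120420724877
[[-9.892e-01  1.467e-01  2.700e-03]
 [ 1.467e-01  9.892e-01 -1.200e-03]
 [-2.900e-03 -8.000e-04 -1.000e+00]]
handle_grip [array([144. , -28.2,  78.4])]
clamp_pad [array([-40.9, -27.7,  31.7])]
con_rod [array([-42.4,  -8.3,  14.5])]
grip pts 538 [125.3 -34.6  76.6] dir deg -167.7412396078427 hinge->mean deg 16.85478940079196
```

The handle is at 12.3° and stiff against its stop at 24 N. I'll lift clear and verify.

Call:
step_arm(deltas=[[[0,0,0,-6,0,0,0],[0,0,0,-25,0,0,0],[0,0,0,-70,0,0,0],[0,0,0,-120,0,0,0],[0,0,40,-160,0,0,0],[0,0,90,-180,0,0,0],[0,0,140,-180,0,0,0],[0,0,180,-180,0,0,0],[0,0,180,-180,0,0,0],[0,0,180,-180,0,0,0],[0,0,180,-180,0,0,0]]])

```text
t: 15.88
eef_pos: [0.6529, -0.0694, 0.2777]
tcp_rot: [-0.233, -3.133, 0.0]
force: [-0.1, 0.1, -1.1]
gripper_width: 0.0
```

```bash
python3 look.py side8.png
python3 - <<'E'
from st import *
p=env.snapshot("top")
for l in("con_rod","rod_home","handle_grip"): print(l,[(np.round(fix(d["location"]),1)) for d in env.mark_of(p,l)[:1]])
for l in("piston","caliper","oil_can"): print(l,[(np.round(d["location"],4)) for d in env.mark_of(p,l)[:1]])
# rod big-end extents
for n in("top","side"):
    p=env.snapshot(n);f=fix(world(p));q=f[env.masks_of(p,"con_rod")[0]["mask"]];q=q[(q[:,2]>28)&(q[:,2]<42)]
    print(n,"rod extents",np.round(np.percentile(q,[.5,99.5],axis=0),1).tolist())
E
```

```text
t 15.88 tcp [652.9 -69.4 277.7] fix [128.9 148.7 277.7] F [-0.1  0.1 -1.1] grip 1.3763879374014533e-05
[[-0.989   0.1481 -0.    ]
 [ 0.1481  0.989  -0.    ]
 [ 0.     -0.     -1.    ]]
handle_grip [array([144.3, -28.5,  81.3])]
clamp_pad [array([-45.7,  -7.6,  16.8])]
con_rod [array([-46.1,  -7.1,  18. ])]
grip pts 573 [126.3 -34.   76.9] dir deg -167.73271089332522 hinge->mean deg 16.854770432031394
con_rod [array([-41.4,  -8.2,  13.5])]
rod_home [array([-41.3, -10.2,  21.2])]
handle_grip [array([145.5, -30.5,  79.2])]
piston []
caliper [array([0.4614, 0.2265, 0.0029])]
oil_can [array([ 0.6959, -0.3633,  0.0038])]
top rod extents [[-78.2, -89.8, 28.2], [-3.6, 50.9, 40.2]]
side rod extents [[-79.6, -95.4, 28.1], [-2.9, 73.2, 40.5]]
```

View pics/side8.png

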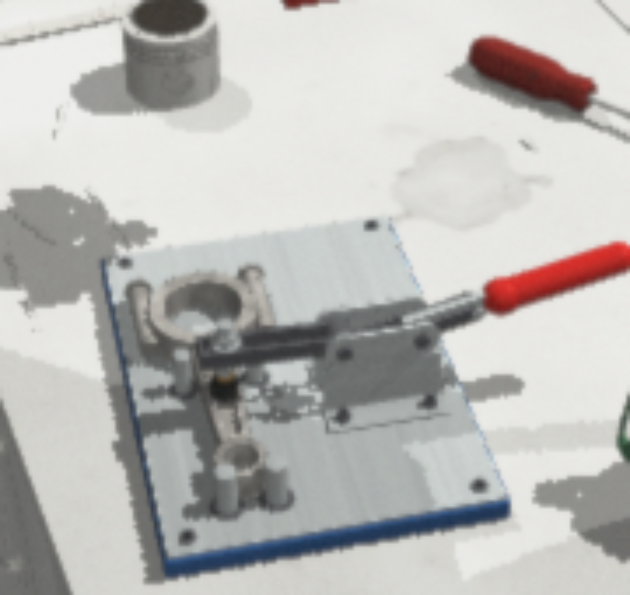

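The handle stays at 12.3° after release, the pad sits on the shank at (225,385), the small end is against the pins at (240,465), and the arm is clear of everything.

```bash
python3 -c "
from station import env
print(env.hand_in())"
```

```text
the job is handed in; nothing more can be done
None
```

I pushed the rod home with the shut fingertips, then tipped the clamp handle down to its stop. I lifted clear and handed in at about 16 s of the 48 s allowed.

**Rod:** the push went stiff against the locating pins at 18 N. The last side view puts the small end at fixture y of about -95 mm, where home is -96. The network's rod marks read about 2–3 mm short of home, and up to 6 mm off to the side in the side view. The 2–3 mm is within their accuracy. I trusted the stiff stop and the picture for the rest.

**Clamp:** the handle went stiff at 24 N and stayed at 12.3° after release, against 12° at the stop, so it is past dead centre. The picture shows the pad down on the shank. The last pad mark from the side view was wrong, landing on the rod's origin, but the one taken just before release was right.

**Bystanders:** the caliper and oil can marks were within about 5 mm of where they started, and the arm never came near them. The network missed the piston in the last top view, where the arm may have hidden it. The side pictures show it in the same place before and after the clamping.

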